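# Hold a spring tester's puller at the index for a reading

## Robot

A 6-joint arm with a two-finger parallel gripper is mounted at the origin on a cart in front of the work surface, level with it; the furniture and walls round the work are solid. World frame = base frame: x ahead of the robot, y to its left, z up, the work surface at z = 0. Lengths are in m, angles in rad, forces in N, time in s.
With the tool pointing down it reaches from about 0.325 to 0.775 m from the base axis. Payload 5.5 kg.
Tool frame: the origin (TCP) lies between the finger pads; the fingertips stand 8 mm ahead of it and the grasp point (between the pads) lies 11 mm behind it (tcp_to_tips is the distance from the TCP to the fingertips, in m); z points along the fingers, y is the line along which they close (so a half turn about z gives the same grasp; the last joint's range is limited). The gripper opens to 88 mm and grips with 3 to 60 N. Pads are 20 mm wide; open, the fingers measure 115 mm over their backs; the gripper's body (75 mm by 178 mm) begins 61 mm behind the grasp point.
Start: joints at [-1.203, 0.091, 1.231, -0, 1.82, -0.057], TCP at [0.247, -0.547, 0.231] pointing down, gripper open.
Joint ranges: [-2.87, 2.87], [-0.86, 2.18], [0.17, 2.46], [-1.51, 4.65], [0.06, 2.69], [-2.65, 2.65]. Speed limits (rad/s): [2.57, 2.57, 3.01, 3.14, 3.14, 3.14].

## Interface

Orientations are given as a unit quaternion [w, x, y, z].
In Python, from bench import * gives the robot as it stands. Calls block until the motion is done:
- move_to(position, orientation): joint-space move of the TCP to a pose.
- move_l(position, speed=0.15, orientation=None): straight line of the TCP; orientation=None keeps the orientation; speed is the mean speed in m/s.
- movej(angles): joint-space move.
- gripper_open() and close(): open the fingers fully, or close them until they stop; the grip force is fixed at half the most.
- hold(seconds).
- inverse_kinematics(position, orientation): joint angles nearest the present ones, or None.
- state(): the state.
- get_image(name): name is "scene" or "side" or "wrist"; returns a dict with "frame" (384x512x3 uint8, blue, green, red), "depth" (384x512 float32, m along the optical axis (not along the pixel's ray), 0 where there is no reading), "camera_matrix" (3x3 intrinsics, pixels), "k1" (the pictures are not rectified: a ray, as slopes to the right and down, at radius r is drawn at 1 + k1 r^2 times it, then the intrinsics apply), "view" (4x4, takes a point from world to camera coordinates). Camera axes: x right, y up, looking along -z (the intrinsics and any distortion apply to the point x, -y, -z); pixel columns grow to the right and rows downward; lengths in m; the calibration is good to about 2 mm. A picture is of the moment at which its call begins.
A pose or a line that the arm cannot do raises IKError and nothing moves.
- job_done(): hands the job in; it is judged then, once.
The state is a dict: "time": time; "joint_pos": joint angles; "dq": joint speeds; "joint_torque": joint torques, N m; "ee_pos": TCP position; "ee_rot": TCP orientation; "ft_force": force on the tool from outside, world axes, zero at the start; "moment": the same for the moment, N m; "finger_gap": finger opening in m; "finger_force": force on a finger pad.
Only numpy, scipy, OpenCV 4.12 (cv2) and the standard library are available. Lean on these libraries where they do the work, as an engineer would, in place of code of your own. Each camera call takes 0.05 s, during which the arm holds its last target. There are 200 camera calls.

## Task

Ready the bench spring tester for a reading: first, with its puller still fully home, turn the dial to 4, so that it clicks in there. Then draw the spring-loaded puller out until its pointer stands between the two ridges of the index bracket, and finish with the gripper still holding it there: do not let go, the spring would snatch it back. Leave the index bracket and the other things on the table where they are.

Things in the scene. Friction and masses are not known exactly. Their poses are not given: they have to be found in the camera images.
- tester: Spring tester, fixed to the table: aluminium base 315x130x12 mm, grey gauge housing at its +x end (x 20..140, y -55..55, top z 52 mm). Origin on the table, on the track's centre line; z up. The track (two steel rods) runs along its x axis; the puller is drawn out along its -x. Base spans x -175..140, y -65..65 mm. The axes of puller, pointer and index are parallel to these.
- dial (a joint): Dial angle (rad), grows clockwise seen from above, 0 to 2.094. Seven click settings 0 to 6, one every 0.349 rad (20 degrees): 4 is 1.396. A click plunger draws it to the nearest setting; leaving one takes about 0.12 N m. Starts in 0, 1 or 2.
- dial_grip (a point): Point to grip the dial, on its upright axis, 75 mm above the table (tester x 85, y 0): a black fluted round collar, diameter 45, z 54 to 88 mm, on the housing's top; any yaw will do. Its white ridge points at the setting. Each setting has a line on the housing with as many white pips as its number; 0 points 30 degrees clockwise from tester +x, 3 along tester -y.
- puller: Spring-loaded puller: aluminium carriage 44x74 mm, up to z 38, with an upright black paddle 14 mm thick (x), 50 wide (y), z 38 to 97 mm. Origin on the table under the paddle's centre, at tester x -48 mm when fully home; travel 90 mm to tester -x. The spring pulls home with 3 N at home, rising 75 N/m (8.6 N at 75 mm); friction 0.3 N. Passes clear of the tester's other parts.
- puller_grip (a point): Point to grip the paddle: on its centre line, 78 mm above the table, 19 mm below its top. At home the housing's front is 68 mm behind it and its top 26 mm lower.
- puller_pointer (a point): Tip of the puller's pointer, a white bar 4 mm wide on the carriage's -y side, 42 mm from the track's centre line, z 39.5 mm.
- index_mid (a point): Middle of the 13 mm gap between the two white ridges (3 mm thick, tops z 41) on the index bracket: a dark steel block 24x20 mm, 37 mm high, clamped on the scale on the -y side of the track, 30 to 75 mm out from the pointer's home. The pointer is at the mark when it has the same tester x as this point. Not to be moved.
- wheel: Bystander: black-tyred kit wheel lying flat, 52x52x21 mm; origin at the centre of its underside. Loose, not part of the job.
- battery_block: Bystander: grey battery block, 49x104x26 mm; origin at the centre of its underside. Loose, not part of the job.
- green_gear: Bystander: green kit gear lying flat, 71x71x12 mm; origin at the centre of its underside. Loose, not part of the job.
- tape: Bystander: black tape measure, 35x73x52 mm; origin at the centre of its underside. Loose, not part of the job.

How it is judged:
By the outcome, as a careful person would: the job done as asked, in the order asked, and still so for the second after the job is handed in, while the arm keeps its last pose, push and grip.
It also fails if it takes over 48 s, if anything falls off the work surface, if the arm or the gripper's body presses on something with over 40 N, if the wrist force passes 120 N, or if a joint passes its speed limit or range.

## Working session

There is one attempt and no reset: what is moved stays moved. The work goes in short steps, each a Python script; the robot and the scene stay as the last script left them, time stands still between calls to the robot, and variables do not carry over. Pictures are saved under pics/ and viewed, at most 10 in all, crops included, and the job is handed in when it is done.

```bash
mkdir -p pics; ls; cat > h.py <<'E'
from bench import *
import numpy as np, cv2
def snap(n):
    d=get_image(n); return d
def ray(d,uv):
    K=np.array(d["camera_matrix"]);V=np.array(d["view"]);k=d["k1"]
    uv=np.atleast_2d(np.float64(uv))
    p=cv2.undistortPoints(uv.reshape(-1,1,2),K,np.array([k,0,0,0,0.]),None,None).reshape(-1,2)
    c=np.c_[p[:,0],-p[:,1],-np.ones(len(p))]
    return -V[:3,:3].T@V[:3,3], c@V[:3,:3]
def onz(d,uv,z):
    o,r=ray(d,uv); return o+r*((z-o[2])/r[:,2])[:,None]
def cloud(d):
    z=d["depth"];v,u=np.nonzero(z>0)
    o,r=ray(d,np.c_[u,v]); return np.c_[u,v],o+r*z[v,u][:,None]
def proj(d,P):
    K=np.array(d["camera_matrix"]);V=np.array(d["view"]);P=np.atleast_2d(P)
    c=P@V[:3,:3].T+V[:3,3]; s=np.c_[c[:,0],-c[:,1]]/-c[:,2:]
    s=s*(1+d["k1"]*(s**2).sum(1))[:,None]
    return s@K[:2,:2].T+K[:2,2]
E
python3 - <<'E'
from h import *
for n in("scene","side"):
    d=snap(n); cv2.imwrite(f"pics/{n}0.png",d["frame"]); np.save(f"{n}.npy",d,allow_pickle=True)
    o,_=ray(d,[256,192]); print(n,o,d["k1"],onz(d,[[256,192]],0))
print(state())
E
```

```text
pics
scene [-0.22046318  0.55832687  0.64680098] 0.038394252179354736 [[ 0.74108699 -0.10172199  0.        ]]
side [ 0.52448864 -0.83672908  0.73761905] 0.008035474730101326 [[0.60222577 0.14283292 0.        ]]
{'time': 0.1, 'joint_pos': array([-1.20271301e+00,  9.17753080e-02,  1.23174628e+00,  3.87107516e-06,
        1.81981752e+00, -5.66800558e-02]), 'dq': array([-0.0023321 , -0.00094329, -0.00551774,  0.00134072,  0.00056917,
       -0.00019417]), 'joint_torque': array([ 3.78171258e-03, -4.47857237e+01, -4.07569706e+01,  7.00172922e-02,
        2.83918111e-02, -1.08823010e-04]), 'ee_pos': array([ 0.24718187, -0.54643927,  0.22963573]), 'ee_rot': array([-8.62954249e-04,  9.77531183e-01,  2.10789052e-01, -1.33560581e-04]), 'ft_force': array([-0.35518174,  0.5861104 , -0.70593453]), 'moment': array([-0.02675205,  0.01690648,  0.04175803]), 'finger_force': 0.0, 'finger_gap': 0.08767696315038269}
```

View pics/scene0.png

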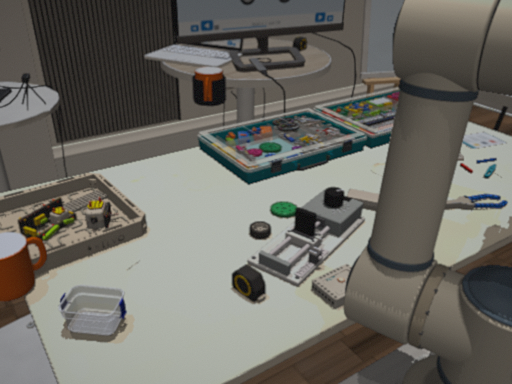

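View pics/side0.png

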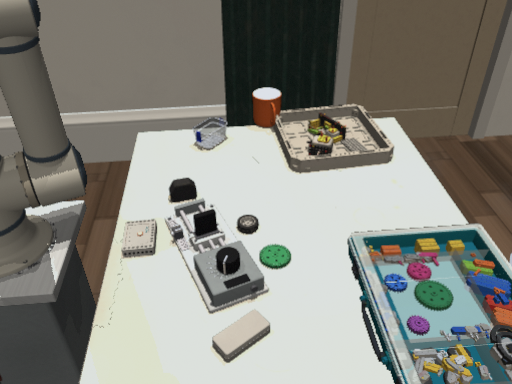

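The tester is in both views. In the side view the dial is at about (228,261), the paddle at (204,222) and the housing at (229,272); the pointer and index are on the left, near (175,235). I'll fit its pose from the depth cloud.

```bash
python3 - <<'E'
from h import *
for n in("side","scene"):
    d=np.load(n+".npy",allow_pickle=True).item()
    uv,P=cloud(d)
    c=onz(d,[[228,261]] if n=="side" else [[333,197]],.075)[0]; print(n,"dial~",c)
    m=(np.hypot(*(P-c)[:,:2].T)<.11)&(abs(P[:,2]-.052)<.004)
    r=cv2.minAreaRect(np.float32(P[m][:,:2]*1000)); print("housing",m.sum(),r,np.median(P[m][:,2]))
    m=(np.hypot(*(P-c)[:,:2].T)<.05)&(P[:,2]>.080)
    q=P[m]; print("dial top",m.sum(),cv2.minEnclosingCircle(np.float32(q[:,:2]*1000)),q[:,2].max())
    m=(np.hypot(*(P-c)[:,:2].T)<.22)&(np.hypot(*(P-c)[:,:2].T)>.08)&(P[:,2]>.085)&(P[:,2]<.105)&(np.abs(P[:,0]-c[0])<.15)
    q=P[m]; print("paddle",m.sum(),cv2.minAreaRect(np.float32(q[:,:2]*1000)))
    f=d["frame"]
    cu=proj(d,[c])[0].astype(int); cv2.imwrite(f"pics/{n}c.png",cv2.resize(f[cu[1]-80:cu[1]+50,max(cu[0]-90,0):cu[0]+60],None,fx=4.5,fy=4.5,interpolation=2))
E
```

```text
side dial~ [ 0.5180923  -0.17935576  0.075     ]
housing 1759 ((514.96484375, -170.3247528076172), (109.89224243164062, 122.97640228271484), 20.54363441467285) 0.05246848831063289
dial top 357 ((516.26416015625, -175.30615234375), 24.864200592041016) 0.09230518159702827
paddle 171 ((470.2034606933594, -51.3794059753418), (47.99506759643555, 16.101974487304688), 20.27234649658203)
scene dial~ [ 0.51264309 -0.1665834   0.075     ]
housing 867 ((515.5614624023438, -169.71636962890625), (111.95393371582031, 123.74150085449219), 20.041296005249023) 0.05102153768134454
dial top 188 ((516.5104370117188, -173.9219207763672), 25.421878814697266) 0.08985629076267976
paddle 151 ((471.4176025390625, -50.00695037841797), (50.589393615722656, 17.370716094970703), 20.843233108520508)
```

View pics/sidec.png

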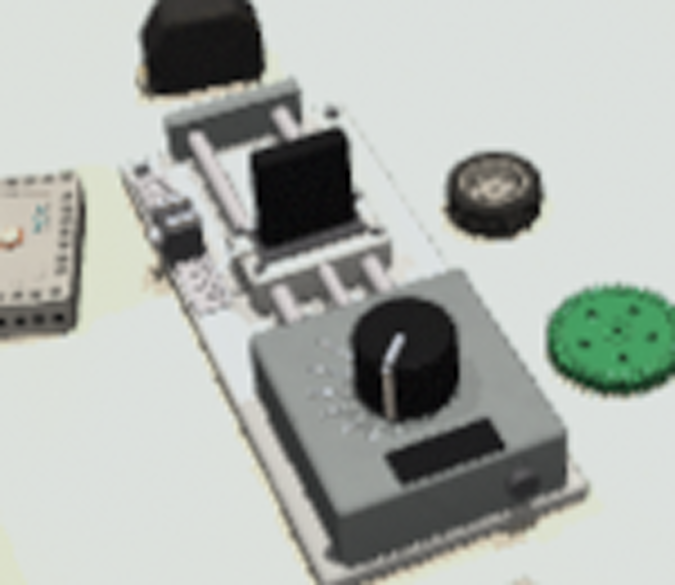

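Both views agree: tester yaw is about -69.7°, the dial is near (0.517,-0.175) and the paddle near (0.471,-0.050). The ridge looks to be near setting 0 or 1. I'll move above the dial and check with the wrist camera.

```bash
cat >> h.py <<'E'
YAW=np.radians(-69.7); EX=np.array([np.cos(YAW),np.sin(YAW),0]); EY=np.array([-np.sin(YAW),np.cos(YAW),0])
O=np.array([.516,-.1735,0])-.085*EX
def T(x,y,z): return O+x*EX+y*EY+[0,0,z]
def toT(P): return np.c_[(P-O)@EX,(P-O)@EY,np.atleast_2d(P)[:,2]]
def q(a): a=np.radians(a); return [0,np.cos(a/2),np.sin(a/2),0]
E
python3 - <<'E'
from h import *
move_to(T(.03,0,.24),q(20.3))
d=snap("wrist"); np.save("wrist.npy",d,allow_pickle=True)
o,_=ray(d,[256,192]); print(o,state()["joint_pos"],state()["time"])
cv2.imwrite("pics/w1.png",cv2.resize(d["frame"],None,fx=1.5,fy=1.5))
print(proj(d,[T(.085,0,.088),T(-.048,0,.097),T(-.048,-.042,.0395)]))
E
```

```text
[ 0.57371687 -0.09307524  0.39309675] [-3.08670288e-01 -1.43956816e-01  1.44528913e+00 -2.45898127e-04
  1.84045296e+00  9.09123242e-01] 1.9417
[[304.1075244  179.09226779]
 [182.44430282 181.3814838 ]
 [195.42019467 200.43914636]]
```

View pics/w1.png

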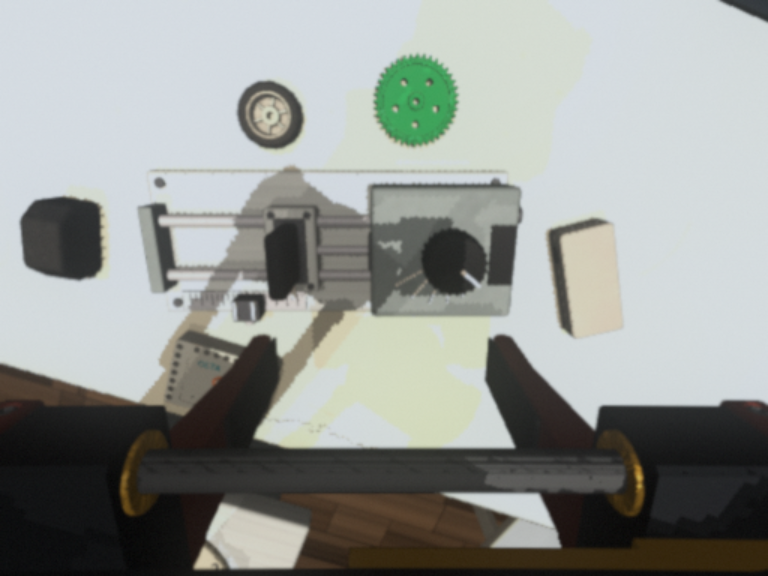

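The wrist view shows the dial at about (454,261)/1.5 with its ridge pointing lower-right to (480,287)/1.5. The index is at about (249,308)/1.5 and the paddle at (283,258)/1.5. Next I'll measure the ridge angle, the dial centre and the index ridges.

```bash
python3 - <<'E'
from h import *
d=np.load("wrist.npy",allow_pickle=True).item(); f=d["frame"]; g=f.max(2)
uv,P=cloud(d); t=toT(P)
m=(np.hypot(t[:,0]-.085,t[:,1])<.04)&(P[:,2]>.08)
print("dial",cv2.minEnclosingCircle(np.float32(t[m][:,:2]*1000)),np.median(t[m][:,2]))
m=(np.abs(t[:,0]-.08)<.09)&(abs(t[:,1])<.09)&(abs(P[:,2]-.052)<.006)
print("housing",cv2.minAreaRect(np.float32(t[m][:,:2]*1000)),np.median(t[m][:,2]))
m=(np.abs(t[:,0]+.048)<.03)&(abs(t[:,1])<.05)&(abs(P[:,2]-.097)<.006)
print("paddle",cv2.minAreaRect(np.float32(t[m][:,:2]*1000)))
# ridge: bright px on the collar
M=np.zeros(g.shape,np.uint8); cv2.circle(M,(302,173),24,255,-1)
v,u=np.nonzero((g>130)&(M>0)); p=toT(onz(d,np.c_[u,v],.088)); c=(v>165)
rr=np.hypot(p[:,0]-.085,p[:,1]); print(np.c_[u,v,p[:,:2]*1000].round(1)[rr<.03])
cv2.imwrite("pics/w1c.png",np.hstack([cv2.resize(f[135:215,260:345],None,fx=4.5,fy=4.5,interpolation=2),cv2.resize(f[145:225,130:215],None,fx=4.5,fy=4.5,interpolation=2)]))
E
```

```text
dial ((82.39496612548828, 11.098387718200684), 33.904666900634766) 0.3284962016294947
housing ((80.23974609375, 2.4653968811035156), (120.41508483886719, 108.66983032226562), 0.21271732449531555) 0.051293112001369795
paddle ((-47.60197448730469, 2.191812515258789), (14.353053092956543, 49.552764892578125), 0.18898627161979675)
[[310.  153.   89.8  29.1]
 [311.  153.   90.9  29.1]
 [312.  153.   92.   29.1]
 [312.  154.   92.1  28.1]
 [313.  154.   93.1  28.1]
 [314.  154.   94.2  28.1]
 [315.  154.   95.3  28. ]
 [313.  155.   93.2  27. ]
 [314.  155.   94.3  27. ]
 [315.  155.   95.4  27. ]
 [316.  155.   96.5  27. ]
 [317.  155.   97.5  27. ]
 [315.  156.   95.4  25.9]
 [316.  156.   96.5  25.9]
 [317.  156.   97.6  25.9]
 [318.  156.   98.7  25.9]
 [316.  157.   96.6  24.8]
 [317.  157.   97.7  24.8]
 [318.  157.   98.8  24.8]
 [319.  157.   99.8  24.8]
 [317.  158.   97.8  23.7]
 [318.  158.   98.8  23.7]
 [319.  158.   99.9  23.7]
 [320.  158.  101.   23.7]
 [318.  159.   98.9  22.6]
 [319.  159.  100.   22.6]
 [320.  159.  101.1  22.6]
 [321.  159.  102.2  22.6]
 [319.  160.  1
[... 1418 characters left out ...]
314.  186.   96.5  -8. ]
 [315.  186.   97.6  -8. ]
 [316.  186.   98.7  -8. ]
 [313.  187.   95.4  -9.2]
 [314.  187.   96.6  -9.2]
 [315.  187.   97.7  -9.2]
 [316.  187.   98.8  -9.2]
 [317.  187.   99.9  -9.2]
 [314.  188.   96.6 -10.4]
 [315.  188.   97.7 -10.4]
 [316.  188.   98.9 -10.4]
 [317.  188.  100.  -10.4]
 [318.  188.  101.1 -10.4]
 [315.  189.   97.8 -11.5]
 [316.  189.   98.9 -11.5]
 [317.  189.  100.1 -11.5]
 [318.  189.  101.2 -11.5]
 [319.  189.  102.3 -11.5]
 [316.  190.   99.  -12.7]
 [317.  190.  100.1 -12.7]
 [318.  190.  101.3 -12.7]
 [317.  191.  100.2 -13.9]
 [316.  192.   99.2 -15.1]
 [311.  195.   93.7 -18.6]
 [308.  196.   90.4 -19.8]
 [302.  197.   83.7 -21. ]]
```

View pics/w1c.png

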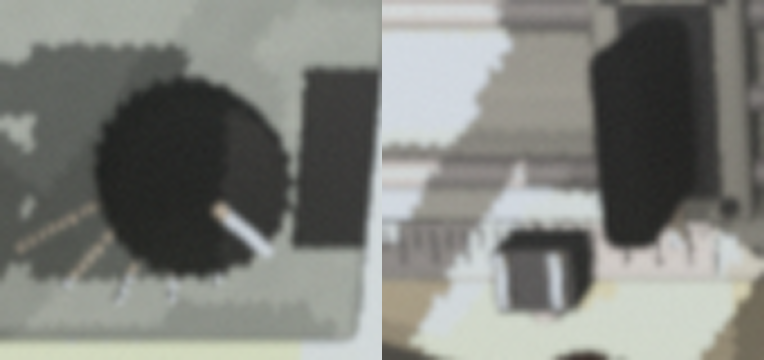

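The ridge is about 48° clockwise from tester +x, so the dial is at setting 1 (50°). The lines for 2 to 6 are visible and fit that. It needs to turn 60° clockwise.

```bash
cat >> h.py <<'E'
O=O+.0007*EX+.0012*EY
E
python3 - <<'E'
from h import *
move_to(T(.085,0,.13),q(20.3)); move_l(T(.085,0,.067),.12)
close(); s=state(); print("grip",s["finger_gap"],s["finger_force"],s["ft_force"],s["ee_pos"]-T(.085,0,.067))
j=np.array(s["joint_pos"]); j0=j.copy()
for k in range(1,4):
    j=j0.copy(); j[5]+=np.radians(20.5*k); movej(j); hold(.1); s=state(); print(s["moment"],s["ft_force"],s["ee_rot"],s["finger_gap"])
gripper_open(); hold(.2)
move_l(T(.085,0,.13),.15); move_to(T(.03,0,.24),q(20.3))
d=snap("wrist"); np.save("wrist2.npy",d,allow_pickle=True); f=d["frame"]
print(state()["time"])
cv2.imwrite("pics/w2.png",np.hstack([cv2.resize(f[135:215,260:345],None,fx=4.5,fy=4.5,interpolation=2),cv2.resize(f[145:225,130:215],None,fx=4.5,fy=4.5,interpolation=2)]))
E
```

```text
grip 0.04446218982748744 29.998778700828552 [ 0.28838617 -1.71234699  0.2219466 ] [ 9.67902097e-05 -3.42348639e-04  3.39890793e-05]
[0.33267988 0.08169784 0.00817004] [-0.83050336  1.35729048  1.43853608] [ 2.70035443e-05  9.99999920e-01 -3.90081578e-04  8.85058650e-05] 0.04457712986303564
[ 0.95984065 -0.00488024 -0.02453153] [1.11517735 5.18267879 1.44567734] [-2.53762523e-04  9.84053267e-01 -1.77873801e-01  1.19425155e-04] 0.044794700500136224
[ 1.09164358 -0.05823736  0.05530148] [0.35268729 6.06256613 2.26323096] [-5.54597893e-04  9.36501984e-01 -3.50661811e-01  1.46531997e-04] 0.04449299718973416
8.0917
```

View pics/w2.png

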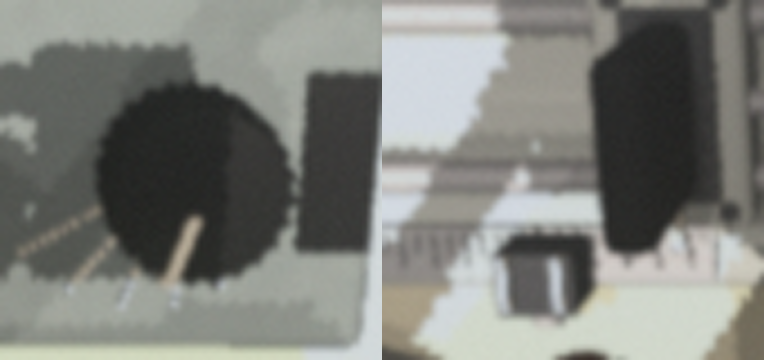

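The ridge now points about 111° clockwise, at line 4, so the dial has clicked in there. Next I'll go to the puller with the gripper half-turned so the wrist camera looks from the pointer side.

```bash
python3 - <<'E'
from h import *
move_to(T(-.06,0,.17),q(200.3))
d=snap("wrist"); np.save("wrist3.npy",d,allow_pickle=True)
o,_=ray(d,[256,192]); print(toT(o[None]),state()["joint_pos"],state()["time"])
f=d["frame"].copy()
for x in (-.048,-.078,-.108): 
    u=proj(d,[T(x,-.042,.0395)])[0]; print(x,u); 
cv2.imwrite("pics/w3.png",cv2.resize(f,None,fx=1.5,fy=1.5))
E
```

```text
[[-0.06113914 -0.08322463  0.32323571]] [-1.53391754e-01 -2.70166870e-01  1.67781371e+00 -2.08472995e-05
  1.73387837e+00 -2.07801039e+00] 10.6667
-0.048 [241.2550706  145.11965654]
-0.078 [271.35901249 145.10502256]
-0.108 [301.48540658 145.07300286]
```

View pics/w3.png

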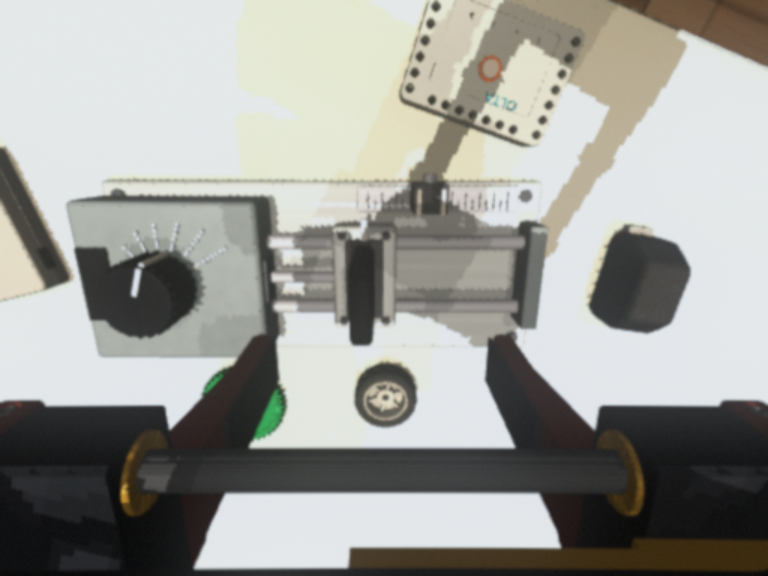

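The wrist view shows the ridge at line 4. The index ridges are at about (418,200) and (443,200)/1.5 and the pointer at about (365,228)/1.5. I'll refine the ridge columns, grip the paddle, and pull.

```bash
cat > idx.py <<'E'
from h import *
def prof(d,r0,r1,c0,c1):
    return d["frame"][r0:r1,c0:c1].min(2).astype(int)
if __name__=="__main__":
    d=np.load("wrist3.npy",allow_pickle=True).item()
    g=d["frame"].min(2)
    print("cols",np.arange(270,304)); 
    for r in range(120,146,3): print(r,g[r,270:304])
    print("ptr cols 232..256")
    for r in range(138,160,2): print(r,g[r,232:256])
    print(toT(onz(d,[[278.7,133],[295.5,133]],.041)),toT(onz(d,[[243.5,150]],.0395)))
E
python3 idx.py
```

```text
cols [270 271 272 273 274 275 276 277 278 279 280 281 282 283 284 285 286 287
 288 289 290 291 292 293 294 295 296 297 298 299 300 301 302 303]
120 [157 135 113  99  92  89  90  87  87  89  85  80  83  92 104 116 118 110
  95  87  81  81  86  85  87  93 107 118 133 156 162 161 155 143]
123 [177 155 119  93  70  60  62  63  65  65  65  65  66  64  65  65  67  66
  64  59  57  57  56  55  58  65  78  89 102 133 162 165 166 172]
126 [139 124 115 103  69  58  63  72  94 118 114  86  72  68  67  68  67  65
  61  58  58  58  55  68 112 165 174 149 117 139 186 196 198 201]
129 [ 99  95  90  70  56  58  66  86 122 149 140  95  72  68  67  68  69  66
  64  60  58  60  63  83 148 209 214 176 125 145 171 151 174 200]
132 [ 98  97  89  67  53  56  65  91 131 154 144  95  68  69  67  67  66  62
  58  57  58  64  74  93 150 207 210 170 128 148 169 163 190 200]
135 [111 103  93  67  52  55  63  87 121 138 128  87  65  60  58  59  61  61
  59  57  55  55  59  67  91 116 121  95  85  87  92 128 179 191]
138 [106 111 106  79  56  51  58  77 106 114 102  71  55  54  56  55  55  55
  56  55  55  58  58 
[... 900 characters left out ...]
 174 215 224 215 179 121  90  90  90  90
  88  89  89  88  90  87]
150 [108 107 107 109 108 108 110 127 171 215 222 211 175 113  85  84  83  83
  81  81  82  82  83  81]
152 [186 187 187 187 189 188 189 198 213 221 208 164 125 106 102 101  99  99
  98 101 101  98  98  99]
154 [181 202 219 223 226 225 224 220 214 212 187 136 108 107 107 104 103 105
 107 107 109 103  98  88]
156 [124 148 195 221 225 226 225 222 211 186 139 117 107 107 112 123 125 129
 138 141 137 125 101  70]
158 [112 113 154 204 209 192 190 196 193 145 119 114 107 104 111 124 126 130
 137 140 139 125 104  82]
[[-0.08488145 -0.05401474  0.041     ]
 [-0.10130989 -0.05399435  0.041     ]] [[-0.0501781  -0.03712646  0.0395    ]]
```

The index middle is about 44.3 mm out from the pointer.

```bash
python3 - <<'E'
from h import *
move_l(T(-.0483,0,.14),.15,q(200.3)); move_l(T(-.0483,0,.067),.1)
close(); s=state(); print("grip",s["finger_gap"],s["finger_force"],s["ft_force"])
move_l(T(-.0483-.0443,0,.067),.05); hold(.3); s=state(); print(s["finger_gap"],s["finger_force"],s["ft_force"],toT(s["ee_pos"][None]),s["time"])
d=snap("wrist"); np.save("wrist4.npy",d,allow_pickle=True); f=d["frame"]
u=proj(d,[T(-.0926,-.045,.04)])[0]; print(u); u=u.astype(int); y0=max(u[1]-50,0)
print(y0,u[0]-70)
cv2.imwrite("pics/w4.png",cv2.resize(f[y0:u[1]+50,u[0]-70:u[0]+70],None,fx=5,fy=5,interpolation=2))
E
```

```text
grip 0.013521875443829682 29.99870628118515 [ 1.1659151  -2.43159533 -1.39819696]
0.013765515882943398 29.99907284975052 [ 3.21636622 -4.87692217 -2.021717  ] [[-9.25980523e-02  9.00885114e-05  6.70075457e-02]] 14.375
[252.62939588 163.72165593]
113 182
```

View pics/w4.png

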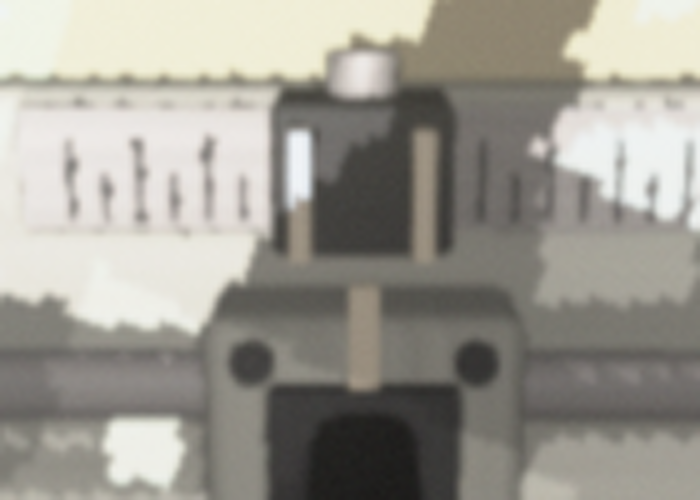

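The white pointer at about x=365 sits in the middle of the ridges at x≈300 and 426 (mid 363), about 0.25 mm off. The grip is firm at 30 N, so I'm handing in.

```bash
python3 -c "
from bench import *
hold(.3); print(state()['finger_gap'],state()['ee_pos']); print(job_done())"
```

```text
0.014024687319448182 [ 0.45580759 -0.00712979  0.0669835 ]
the job is handed in; nothing more can be done
None
```

The job is handed in: the dial is clicked in at 4, and the puller is drawn out and still gripped with its pointer about 0.25 mm from the middle of the index gap, in about 15 s of robot time; no verdict came back.

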